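Index the sample table to the next hole

TASK

Bring the orange-capped sample jar in front of the camera lens: press the yellow plunger knob on the sample table down and, keeping it pressed, push it round to the very next hole, whichever way brings the orange jar to the lens, then let go so that the plunger springs fully up into that hole. Do not touch or lift any of the jars, leave the other things on the bench where they are, and finish with the hand clear.

Things in the scene. Friction and masses are not known exactly. Their poses are not given: they have to be found in the camera images.
- index_base: Fixed white round base of the sample table, 336 mm in diameter; origin under its centre, x axis towards the camera head. It carries a fixed aluminium ring round the disc (264 to 330 mm in diameter, top 58 mm above the bench) with 8 notches 45 degrees apart, 12 mm wide, and a white camera head with a blue band, 135 mm tall, 183 to 305 mm from the axis, black lens facing the disc.
- table_axis (a point): Point on the table's vertical turning axis, at the top face of the turning black disc (260 mm in diameter, top face 72 mm above the bench).
- knob_dish (a point): Centre of the dish floor of the yellow plunger knob, 108 mm above the bench with the plunger up; moves with the knob. Round dish: 64 mm outside, 54 mm inside, rim 12 mm above the dish floor: closed fingertips fit in, press on the floor and push the rim sideways. Its axis is 90 mm from the table axis, opposite the camera head at the start.
- index_plunger (a joint): How far the plunger is pressed, m: 0 fully up, 0.012 at the stop; spring about 3 N at 0, 6 N at the stop. Its 10 mm round brass tooth under the disc sits in a ring notch (hole) and locks the table, 0.5 degree of play, until about 0.008 down. Let go between holes it rubs under the ring (reads about 0.008) and springs up when over a notch; it centres itself from within about 3 mm.
- index_table (a joint): Angle of the turning disc, rad, 0 at the start, positive anticlockwise seen from above. The holes are 0.785 rad (45 degrees) apart. The disc turns easily (about 1 N at the knob when unlocked) and stays where it is left.
- view_spot (a point): Fixed point in front of the camera lens where a jar is to stand: 95 mm from the table axis, on the side of the camera head, 94 mm above the bench (half-way up a jar).
- jar_orange_mid (a point): Centre (half-way up) of the loose jar with the orange cap, the one to bring to the lens; at the start one hole from the lens, on one side or the other. All three jars are glass, 37 mm in diameter, 45 mm tall, and stand on the disc in aluminium collars 10 mm tall (40 mm bore), 95 mm from the table axis; two more collars are empty.
- jar_white_mid (a point): Centre of the jar with the white cap, one hole away from the lens on the other side at the start. Not to be touched; rides with the table.
- jar_blue_mid (a point): Centre of the jar with the blue cap, in front of the lens at the start. Not to be touched; rides with the table.
- reagent_bottle: Loose glass bottle with a red cap, 64 mm in diameter, 130 mm tall; origin at the centre of its underside. Leave alone.
- beaker: Loose open glass beaker, 68 mm in diameter, 85 mm tall; origin at the centre of its underside. Leave alone.
- tip_box: Loose open blue plastic box with dividers, 120 x 80 mm, 50 mm tall; origin at the centre of its underside. Leave alone.
- hex_driver: Loose screwdriver with a red handle, 170 mm long, lying on the bench; origin near its middle. Leave alone.
- objective: Loose steel microscope objective, 38 mm in diameter, 46 mm tall, standing on the bench; origin at the centre of its underside. Leave alone.
Not all that is in view belongs to the job. What is shaped like the part that bears jar_orange_mid but purple, red or turquoise is not meant.

How it is judged:
By the outcome, as a careful person would: the job done as asked, in the order asked, and still so for the second after the job is handed in, with the robot touching nothing.
It also fails if it takes over 38 s, if anything falls off the work surface, if the arm or the gripper's body presses on something with over 40 N, if the wrist force passes 120 N, or if a joint passes its speed limit or range.

ROBOT

A 7-joint arm with a two-finger parallel gripper is mounted at the origin on the work surface. World frame = base frame: x ahead of the robot, y to its left, z up, the work surface at z = 0. Lengths are in m, angles in rad, forces in N, time in s.
With the tool pointing down it reaches from about 0.4 to 0.875 m from the base axis. Payload 6.5 kg.
Tool frame: the origin (TCP) lies midway between the tips of the shut fingers; the grasp point (between the pads) lies r.grip_point_offset behind it (r.grip_point_offset is the distance from the TCP to the grasp point, in m); z points along the fingers, y is the line along which they close (so a half turn about z gives the same grasp; the last joint's range is limited). The gripper opens to 88 mm and grips with 3 to 60 N. Pads are 18 mm wide; open, the fingers measure 123 mm over their backs; the gripper's body (75 mm by 187 mm) begins 45 mm behind the grasp point.
Start: joints at [1.117, 0.536, -0.004, 1.538, 0.003, 1.067, -0.071], TCP at [0.246, -0.602, 0.239] pointing down, gripper open.
Joint ranges: [-2.7, 2.7], [-0.37, 2.16], [-1.27, 1.26], [0.24, 2.4], [-1.31, 4.45], [0.19, 1.91], [-2.76, 2.76]. Speed limits (rad/s): [2.39, 2.39, 3.14, 3.14, 3.14, 3.14, 3.14].

INTERFACE

Orientations are given as a unit quaternion [w, x, y, z].
In Python, from bench import r gives the robot as it stands. The module is installed in compiled form; this text tells all that it offers.
- The arm moves only by the tool jog_arm, never from a script. Its argument "moves" is a list of rows, each a list of 3 entries, a list of its own where there are three numbers: the closure, from -1 (fully open) to 1 (shut), so that 0 is half open, then the shift along the tool's x, y, z in mm, then the turn, a rotation vector about the tool's x, y, z in degrees. In form: [[fingers, [dx, dy, dz], [wx, wy, wz]], ...]. A call has 1 to 12 rows; each row shifts and turns the commanded pose from where the row before left it, along the tool's axes as they then stand; what a row does not reach is not made up. A row lasts 1/8 s, in which the tool goes at most 62.5 mm and 10.7 degrees, less where a joint would pass 70% of its speed; a pose out of reach is approached as far as the arm can. A call with a gripper value outside its range is refused whole. The fingers move at their own pace and stop on an object; "squeeze" is the grip in N (left out, the last holds). Time passes only in rows, so rows that do not move let the fingers close. It gives the time, the measured TCP pose, the force, the opening and the grip force at its end, in the units of the state.
- r.state(): the state, without advancing time (a new reading comes with each control period).
- r.get_image(name): name is "scene" or "top"; returns a dict with "frame" (480x640x3 uint8, blue, green, red), "intrinsics" (3x3 intrinsics, pixels), "k1" (the pictures are not rectified: a ray, as slopes to the right and down, at radius r is drawn at 1 + k1 r^2 times it, then the intrinsics apply), "camera_from_world" (4x4, takes a point from world to camera coordinates). Camera axes: x right, y down, z forward; pixel columns grow to the right and rows downward; lengths in m; the calibration is good to about 2 mm. A picture is of the moment at which its call begins. There is no depth.
- r.finish_job(): hands the job in; it is judged then, once.
Trained networks look in the newest picture that a camera, given by its name, has taken for a name from the list of things; names that differ only in an ending like _2 or _b are one class to them, and where a whole thing is asked for, a point or a joint stands for the part that bears it (a point fixed in the world has none). Each returns a list of dicts, best first, with "p" (0 to 1); they miss things now and then, are a little off and sometimes report something else, mostly with a low value. They report only what shows in the picture. A call takes as long as a camera call. They do not tell look-alikes from the thing itself.
- r.recognise(camera, label): "location" ([column, row] in pixels, amid what is visible of it).
- r.cut_out(camera, label): "mask" (480x640 bool, what is visible of it) and "location" ([column, row] in pixels, amid what is visible of it).
The state is a dict: "clock": time; "joint_positions": joint angles; "qvel": joint speeds; "joint_torque": joint torques, N m; "tool_pos": TCP position; "eef_rot": TCP orientation; "wrist_force": force on the tool from outside, world axes, zero at the start; "moment": the same for the moment, N m; "gripper_width": finger opening in m; "grip_force": force on a finger pad.
Only numpy, scipy, OpenCV 4.12 (cv2) and the standard library are available. Lean on these libraries where they do the work, as an engineer would, in place of code of your own. Each camera call takes 0.05 s, during which the arm holds its last target. There are 200 camera calls.

## Working session

There is one attempt and no reset: what is moved stays moved. The work goes in short steps, Python scripts to look and compute and a tool call to move; the robot and the scene stay as the last step left them, time stands still between calls to the robot, and variables do not carry over. Pictures are saved under pics/ and viewed, at most 10 in all, crops included, and the job is handed in when it is done.

Besides the shell and the picture viewer there is one more tool, called after ">>>" in YAML: its name, and indented under it one key for each argument. jog_arm: Moves the arm, as the interface text tells. Its arguments: {"type":"object","properties":{"moves":{"type":"array"},"squeeze":{"type":"number"}},"required":["moves"]}

```bash
mkdir -p pics; cat > h.py <<'E'
import numpy as np, cv2
from bench import r
def ray(im,px):
    K=np.array(im["intrinsics"]);k=im["k1"]
    d=np.array([(px[0]-K[0,2])/K[0,0],(px[1]-K[1,2])/K[1,1]]);u=d.copy()
    for _ in range(30): u=d/(1+k*(u@u))
    T=np.array(im["camera_from_world"]);R=T[:3,:3]
    return -R.T@T[:3,3], R.T@np.array([u[0],u[1],1.])
def at_z(im,px,z):
    o,d=ray(im,px); return o+d*(z-o[2])/d[2]
def proj(im,p):
    K=np.array(im["intrinsics"]);T=np.array(im["camera_from_world"])
    c=T[:3,:3]@np.array(p)+T[:3,3];u=c[:2]/c[2];u=u*(1+im["k1"]*(u@u))
    return np.array([K[0,0]*u[0]+K[0,2],K[1,1]*u[1]+K[1,2]])
E
python3 - <<'E'
from h import *
for c in("scene","top"):
    im=r.get_image(c); cv2.imwrite(f"pics/{c}0.png",im["frame"])
    for l,z in(("knob_dish",.108),("jar_orange_mid",.094),("jar_white_mid",.094),("jar_blue_mid",.094),("index_base",.07),("table_axis",.072),("reagent_bottle",.065),("beaker",.04)):
        for d in r.recognise(c,l)[:2]: print(c,l,round(d["p"],2),np.round(d["location"]),np.round(at_z(im,d["location"],z),3))
s=r.state();print(s["clock"],s["tool_pos"],s["eef_rot"],s["gripper_width"],r.grip_point_offset)
E
```

```text
scene knob_dish 0.72 [284. 180.] [0.469 0.107 0.108]
scene jar_orange_mid 0.86 [351. 218.] [0.651 0.099 0.094]
scene jar_orange_mid 0.83 [436. 264.] [0.857 0.083 0.094]
scene jar_white_mid 0.81 [293. 243.] [ 0.598 -0.031  0.094]
scene jar_blue_mid 0.94 [329. 236.] [0.644 0.029 0.094]
scene index_base 0.92 [318. 255.] [ 0.643 -0.009  0.07 ]
scene table_axis 0.78 [321. 256.] [ 0.652 -0.01   0.072]
scene reagent_bottle 0.96 [320. 146.] [0.421 0.308 0.065]
scene reagent_bottle 0.26 [318. 252.] [0.637 0.002 0.065]
scene beaker 0.6 [161. 371.] [ 0.573 -0.38   0.04 ]
top knob_dish 0.91 [298. 304.] [0.48  0.104 0.108]
top jar_orange_mid 0.7 [304. 227.] [0.659 0.088 0.094]
top jar_orange_mid 0.61 [430. 294.] [ 0.499 -0.202  0.094]
top jar_white_mid 0.56 [354. 256.] [ 0.59  -0.027  0.094]
top jar_blue_mid 0.66 [331. 232.] [0.646 0.026 0.094]
top index_base 0.58 [324. 262.] [0.576 0.044 0.07 ]
top table_axis 0.88 [325. 262.] [0.577 0.04  0.072]
top table_axis 0.66 [490. 327.] [ 0.415 -0.348  0.072]
top beaker 0.97 [502. 260.] [ 0.574 -0.391  0.04 ]
top beaker 0.53 [324. 261.] [0.58  0.045 0.04 ]
0.9 [ 0.2458114  -0.60173092  0.23875261] [ 3.13176711e-05  9.81252537e-01  1.92726380e-01 -7.32538284e-06] 0.08835558328361104 0.0187
```

View pics/scene0.png

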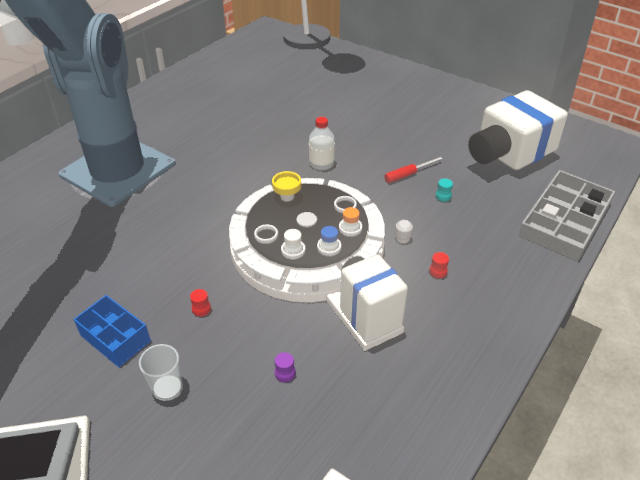

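View pics/top0.png

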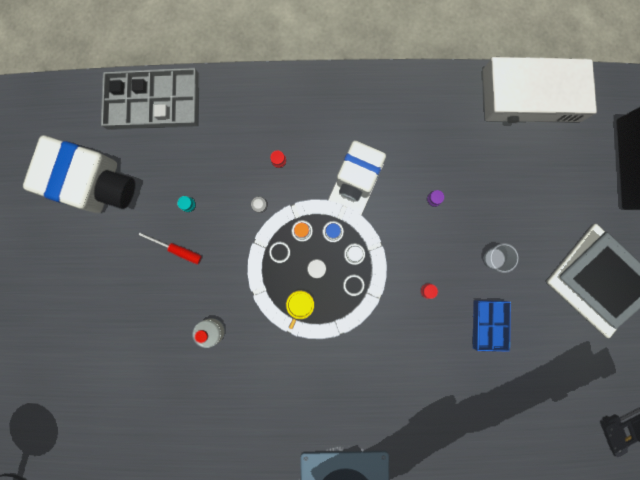

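The pictures show the orange cap at (302,230) in the top view. It is one hole anticlockwise of the blue cap at (334,231), which faces the lens. The knob is at (300,304), opposite the lens. The table must therefore turn clockwise (−45°), which takes the knob towards +y. Next I refine the geometry.

```bash
cat >> h.py <<'E'
from scipy.optimize import least_squares
def circ(P,R=None):
    f=(lambda v:np.hypot(*(P-v[:2]).T)-(R or v[2]))
    s=least_squares(f,[*np.median(P,axis=0),R or .1],loss="soft_l1",f_scale=.002);return s.x
def yellow(im):
    h=cv2.cvtColor(im["frame"],cv2.COLOR_BGR2HSV);m=cv2.inRange(h,(25,120,90),(35,255,255))
    n,l,st,c=cv2.connectedComponentsWithStats(m);i=1+st[1:,4].argmax();return (l==i).astype(np.uint8)
def totool(d,s):
    from scipy.spatial.transform import Rotation as Ro
    q=np.array(s["eef_rot"]);return Ro.from_quat(q[[1,2,3,0]]).inv().apply(d)
E
python3 - <<'E'
from h import *
im=r.get_image("top")
m=yellow(im);c=max(cv2.findContours(m,0,1)[0],key=len)[:,0]
P=np.array([at_z(im,p,.120)[:2] for p in c.astype(float)])
k=circ(P,.032);print("knob",k[:2],m.sum(),circ(P))
g=im["frame"].min(2);w=cv2.inRange(g,170,255)
C0=at_z(im,(317,268),.072);print(C0)
# ring inner/outer edges by radial scan about C0 at z=.058
I,O=[],[]
for a in np.arange(0,2*np.pi,.03):
    v=[]
    for R in np.arange(.11,.185,.0005):
        u=proj(im,[C0[0]+R*np.cos(a),C0[1]+R*np.sin(a),.058]);v.append(int(im["frame"][int(round(u[1])),int(round(u[0]))].min()))
    v=np.array(v);w=v>120
    if w[20:].any() and w.sum()>30:
        j=np.where(w)[0];R=.11+.0005*j
        O.append([C0[0]+R[-1]*np.cos(a),C0[1]+R[-1]*np.sin(a)]);I.append([C0[0]+R[0]*np.cos(a),C0[1]+R[0]*np.sin(a)])
print("outer",circ(np.array(O)),"inner",circ(np.array(I)),len(I))
for c in("scene",):
    i2=r.get_image(c);m=yellow(i2);M=cv2.moments(m,True);print("scene yellow",M["m10"]/M["m00"],M["m01"]/M["m00"],proj(i2,[*k[:2],.112]))
for l in("jar_blue_mid","jar_orange_mid"):
    d=r.recognise("top",l);print(l,[(np.round(x["location"]),round(x["p"],2),np.round(at_z(im,x["location"],.11),3)) for x in d[:2]])
s=r.state();print(s["clock"])
E
```

```text
knob [0.48085659 0.09882784] 663 [0.48085649 0.09882975 0.03188871]
[0.56302353 0.05976076 0.072     ]
outer [0.5628236  0.06097966 0.16715467] inner [0.55585152 0.06413338 0.12513844] 209
scene yellow 286.12968299711815 181.10086455331412 [286.05906744 182.08288014]
jar_blue_mid [(array([332., 230.]), 0.62, array([0.65 , 0.023, 0.11 ]))]
jar_orange_mid [(array([276., 161.]), 0.74, array([0.812, 0.151, 0.11 ])), (array([299., 230.]), 0.57, array([0.65 , 0.099, 0.11 ]))]
1.1
```

>>> jog_arm:
  moves:
    - [1,[39,-45,0],[0,0,0]]
    - [1,[39,-45,0],[0,0,0]]
    - [1,[39,-45,0],[0,0,0]]
    - [1,[39,-45,0],[0,0,0]]
    - [1,[39,-45,0],[0,0,0]]
    - [1,[39,-45,0],[0,0,0]]
    - [1,[39,-45,0],[0,0,0]]
    - [1,[39,-45,0],[0,0,0]]
    - [1,[39,-45,0],[0,0,-10.6]]
    - [1,[0,0,0],[0,0,-10.6]]
    - [1,[0,0,0],[0,0,-10.6]]
    - [1,[0,0,0],[0,0,-10.6]]
  squeeze: 20

```text
clock: 2.6
tool_pos: [0.4177, -0.0939, 0.2389]
eef_rot: [0.0, 0.843, 0.537, 0.0]
wrist_force: [-0.5, -0.3, -0.1]
gripper_width: 0.0005
grip_force: 0.0
```

```bash
cat > go.py <<'E'
from h import *
import sys
s=r.state();t=np.array(list(map(float,sys.argv[1:4])))
print(s["clock"],np.round(s["tool_pos"],4),np.round(s["eef_rot"],4),np.round(s["wrist_force"],2),s["gripper_width"],"shift mm",np.round(1e3*totool(t-s["tool_pos"],s),1))
print("tool axes",np.round(totool(np.eye(3),s),3).tolist())
E
python3 go.py .481 .0987 .16
```

```text
2.6 [ 0.4177 -0.0939  0.2389] [2.000e-04 8.434e-01 5.373e-01 1.000e-04] [-0.45 -0.32 -0.13] 0.0005214064804661451 shift mm [201.3 -24.   78.9]
tool axes [[0.423, 0.906, 0.0], [0.906, -0.423, -0.0], [-0.0, 0.0, -1.0]]
```

>>> jog_arm:
  moves:
    - [1,[50,-6,18],[0,0,0]]
    - [1,[50,-6,18],[0,0,0]]
    - [1,[50,-6,18],[0,0,0]]
    - [1,[51,-6,25],[0,0,0]]
    - [1,[0,0,25],[0,0,0]]
    - [1,[0,0,15],[0,0,0]]
    - [1,[0,0,5],[0,0,0]]
    - [1,[0,0,0],[0,0,0]]

```text
clock: 3.6
tool_pos: [0.4823, 0.0971, 0.115]
eef_rot: [0.0, 0.846, 0.534, 0.0]
wrist_force: [-0.7, -0.1, -0.4]
gripper_width: 0.0004
grip_force: 0.0
```

```bash
python3 go.py .481 .0987 .111; python3 - <<'E'
from h import *
f=[cv2.resize(r.get_image("scene")["frame"][120:300,210:410],(800,720))[:560],cv2.resize(r.get_image("top")["frame"][190:350,230:400],(640,600))]
cv2.imwrite("pics/s1.png",f[0])
E
```

```text
3.6 [0.4823 0.0971 0.115 ] [2.000e-04 8.455e-01 5.340e-01 1.000e-04] [-0.67 -0.1  -0.38] 0.00036482399708691077 shift mm [ 0.9 -1.8  4. ]
tool axes [[0.43, 0.903, 0.0], [0.903, -0.43, -0.0], [-0.0, 0.0, -1.0]]
```

View pics/s1.png

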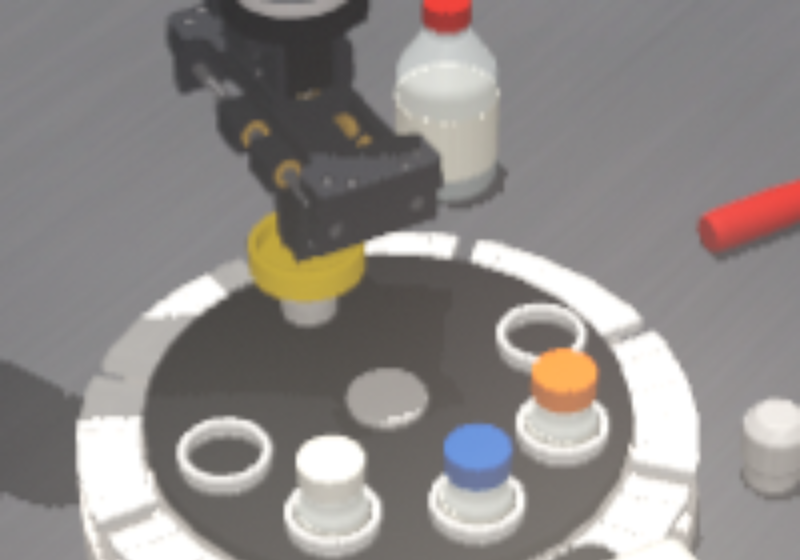

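The closed fingers stand inside the yellow dish (crop 305,250), and the jars are well clear. Next I press.

>>> jog_arm:
  moves:
    - [1,[1,-2,5],[0,0,0]]
    - [1,[0,0,6],[0,0,0]]
    - [1,[0,0,6],[0,0,0]]
    - [1,[0,0,1],[0,0,0]]
    - [1,[0,0,0],[0,0,0]]

```text
clock: 4.32
tool_pos: [0.4811, 0.0998, 0.0968]
eef_rot: [0.0, 0.845, 0.535, 0.0]
wrist_force: [-0.5, 0.6, 6.0]
gripper_width: 0.0005
grip_force: 3.0
```

```bash
python3 go.py .481 .0987 .0965
```

```text
4.325 [0.4811 0.0998 0.0968] [1.000e-04 8.451e-01 5.345e-01 3.000e-04] [-0.5   0.59  6.04] 0.00046306916430352194 shift mm [-1.   0.4  0.3]
tool axes [[0.429, 0.904, 0.001], [0.904, -0.429, 0.0], [0.0, 0.001, -1.0]]
```

>>> jog_arm:
  moves:
    - [1,[4,0,0],[0,0,0]]
    - [1,[4,0,0],[0,0,0]]
    - [1,[0,0,0],[0,0,0]]

```text
clock: 4.7
tool_pos: [0.485, 0.1073, 0.0971]
eef_rot: [0.0, 0.845, 0.535, 0.001]
wrist_force: [-0.1, 0.5, 5.2]
gripper_width: 0.0009
grip_force: 3.0
```

```bash
cat > k.py <<'E'
from h import *
A=np.array([.5628,.0610])
s=r.state();im=r.get_image("top")
for l in("jar_orange_mid","jar_blue_mid","jar_white_mid"):
    print(l,[(np.round(x["location"]),round(np.degrees(np.arctan2(*(at_z(im,x["location"],.105)[:2]-A)[::-1])),1)) for x in r.recognise("top",l)[:2]])
# caps by colour
h=cv2.cvtColor(im["frame"],cv2.COLOR_BGR2HSV)
for n,lo,hi,z in(("orange",(8,150,120),(20,255,255),.117),("blue",(105,120,80),(125,255,255),.117)):
    m=cv2.inRange(h,lo,hi);q,L,st,c=cv2.connectedComponentsWithStats(m)
    for i in range(1,q):
        p=at_z(im,c[i],z)[:2]-A
        if st[i,4]>60 and abs(np.hypot(*p)-.095)<.02: print(n,st[i,4],np.round(c[i],1),"ang",round(np.degrees(np.arctan2(p[1],p[0])),2),"R",round(np.hypot(*p),4))
t=np.array(s["tool_pos"][:2])-A;print("tcp ang",round(np.degrees(np.arctan2(t[1],t[0])),2),"R",round(np.hypot(*t),4),"z",s["tool_pos"][2],"F",np.round(s["wrist_force"],1),"tool F",np.round(totool(s["wrist_force"],s),1),s["clock"])
E
python3 k.py
```

```text
jar_orange_mid [(array([279., 160.]), np.float64(18.3)), (array([427., 294.]), np.float64(-103.9))]
jar_blue_mid [(array([337., 231.]), np.float64(-29.9)), (array([505., 260.]), np.float64(-88.7))]
jar_white_mid [(array([353., 259.]), np.float64(-77.8)), (array([184., 256.]), np.float64(84.3))]
orange 154 [304.6 228.4] ang 15.1 R 0.094
blue 151 [336.2 232. ] ang -30.23 R 0.0942
tcp ang 149.22 R 0.0905 z 0.09707240638341809 F [-0.1  0.5  5.2] tool F [ 0.4 -0.3 -5.2] 4.7
```

>>> jog_arm:
  moves:
    - [1,[0,0,0],[0,0,5.3]]
    - [1,[7.8,0.4,0],[0,0,5]]
    - [1,[7.8,0.4,0],[0,0,5]]
    - [1,[7.8,0.4,0],[0,0,5]]
    - [1,[7.8,0.4,0],[0,0,5]]
    - [1,[7.8,0.4,0],[0,0,5]]
    - [1,[7.8,0.4,0],[0,0,5]]
    - [1,[7.8,0.4,0],[0,0,5]]
    - [1,[0,0,0],[0,0,0]]
    - [1,[0,0,0],[0,0,0]]

```text
clock: 6.15
tool_pos: [0.5252, 0.1433, 0.0971]
eef_rot: [-0.0, 0.977, 0.211, 0.001]
wrist_force: [0.1, 1.1, 5.7]
gripper_width: 0.0008
grip_force: 3.0
```

```bash
python3 k.py; python3 go.py .5317 .1454 .0965
```

```text
jar_orange_mid [(array([427., 291.]), np.float64(-102.5)), (array([329., 228.]), np.float64(-18.8))]
jar_blue_mid [(array([352., 249.]), np.float64(-63.1)), (array([338., 249.]), np.float64(-49.1))]
jar_white_mid [(array([356., 282.]), np.float64(-110.3))]
orange 147 [329.1 229. ] ang -19.44 R 0.0939
blue 158 [353.2 249.6] ang -64.51 R 0.0946
tcp ang 114.54 R 0.0905 z 0.0971002502022976 F [0.1 1.1 5.7] tool F [ 0.5 -1.  -5.7] 6.15
6.35 [0.5252 0.1433 0.0971] [-4.000e-04  9.775e-01  2.109e-01  9.000e-04] [-0.44  1.35  5.75] 0.0005325967667448425 shift mm [6.8 0.8 0.7]
tool axes [[0.911, 0.412, 0.002], [0.412, -0.911, 0.001], [0.002, -0.0, -1.0]]
```

```bash
python3 - <<'E'
from h import *
A=np.array([.5628,.0610])
im=r.get_image("top")
for f in(cv2.imread("pics/top0.png"),im["frame"]):
  h=cv2.cvtColor(f,cv2.COLOR_BGR2HSV)
  for n,lo,hi in(("orange",(8,150,120),(20,255,255)),("blue",(105,120,80),(125,255,255))):
    m=cv2.inRange(h,lo,hi);q,L,st,c=cv2.connectedComponentsWithStats(m)
    for i in range(1,q):
        p=at_z(im,c[i],.117)[:2]-A
        if st[i,4]>60 and abs(np.hypot(*p)-.095)<.02: print(n,st[i,4],np.round(c[i],1),"ang",round(np.degrees(np.arctan2(p[1],p[0])),2),"R",round(np.hypot(*p),4))
E
```

```text
orange 151 [301.1 229.5] ang 20.31 R 0.0941
blue 154 [332.6 230.3] ang -24.71 R 0.094
orange 147 [329.1 229. ] ang -19.44 R 0.0939
blue 157 [353.1 249.5] ang -64.45 R 0.0946
```

>>> jog_arm:
  moves:
    - [1,[4.2,0.2,0],[0,0,2.6]]
    - [1,[4.1,0.2,0],[0,0,2.6]]
    - [1,[0,0,0],[0,0,0]]
    - [1,[0,0,0],[0,0,0]]

```text
clock: 6.9
tool_pos: [0.5328, 0.1463, 0.0971]
eef_rot: [-0.0, 0.986, 0.166, 0.001]
wrist_force: [-0.3, 1.6, 7.2]
gripper_width: 0.0007
grip_force: 3.0
```

```bash
python3 k.py
```

```text
jar_orange_mid [(array([186., 205.]), np.float64(63.4)), (array([332., 228.]), np.float64(-22.9))]
jar_blue_mid [(array([353., 253.]), np.float64(-68.9))]
jar_white_mid [(array([353., 286.]), np.float64(-117.0))]
orange 153 [332.5 230.2] ang -24.43 R 0.0941
blue 157 [354.5 253. ] ang -69.68 R 0.0942
tcp ang 109.38 R 0.0905 z 0.0970638342557116 F [-0.3  1.6  7.2] tool F [ 0.2 -1.7 -7.2] 6.9
```

Turned 44.9°, so I release straight up.

>>> jog_arm:
  moves:
    - [1,[0,0,-4],[0,0,0]]
    - [1,[0,0,-4],[0,0,0]]
    - [1,[0,0,-4],[0,0,0]]
    - [1,[0,0,0],[0,0,0]]
    - [1,[0,0,-20],[0,0,0]]
    - [1,[0,0,-50],[0,0,0]]
    - [1,[0,0,-50],[0,0,0]]

```text
clock: 7.98
tool_pos: [0.5313, 0.1443, 0.229]
eef_rot: [0.0, 0.986, 0.166, -0.001]
wrist_force: [1.0, -0.5, 0.5]
gripper_width: 0.0005
grip_force: 0.0
```

```bash
python3 k.py; python3 - <<'E'
from h import *
A=np.array([.5628,.0610]);a=np.radians(110.25)
i2=r.get_image("scene");m=yellow(i2);M=cv2.moments(m,True);K=[*(A+.09*np.array([np.cos(a),np.sin(a)]))]
print("scene yellow",M["m10"]/M["m00"],M["m01"]/M["m00"],"pred up",proj(i2,[*K,.112]),"pred 8mm down",proj(i2,[*K,.104]),"ref at start: seen row 181.1 vs pred 182.1")
cv2.imwrite("pics/s2.png",cv2.resize(i2["frame"][120:300,210:410],(800,720))[:600])
E
```

```text
jar_orange_mid [(array([185., 204.]), np.float64(63.3)), (array([432., 198.]), np.float64(-59.5))]
jar_blue_mid [(array([353., 252.]), np.float64(-67.2))]
jar_white_mid [(array([354., 286.]), np.float64(-116.1))]
orange 153 [332.5 230.2] ang -24.43 R 0.0941
blue 157 [354.5 253. ] ang -69.68 R 0.0942
tcp ang 110.71 R 0.0891 z 0.2289703968879479 F [ 1.  -0.5  0.5] tool F [ 0.8  0.8 -0.5] 7.975
scene yellow 314.7692307692308 169.69230769230768 pred up [317.61650864 179.71999238] pred 8mm down [317.6296732  182.61908726] ref at start: seen row 181.1 vs pred 182.1
```

View pics/s2.png

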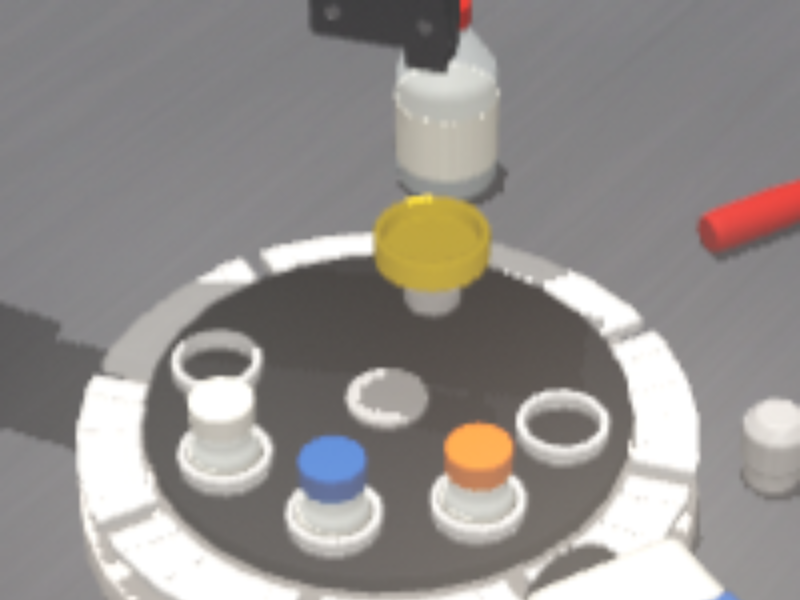

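The orange jar stands in front of the lens (crop 478,460) and the dish is at (432,243), but the hand's shadow spoils the colour mask. I move the hand away and check the knob's height.

>>> jog_arm:
  moves:
    - [1,[-20,50,-15],[0,0,0]]
    - [1,[-20,50,-15],[0,0,0]]
    - [1,[-20,50,-5],[0,0,0]]
    - [1,[-20,50,0],[0,0,0]]
    - [1,[-20,50,0],[0,0,0]]
    - [1,[-20,50,0],[0,0,0]]
    - [1,[-20,50,0],[0,0,0]]
    - [1,[0,0,0],[0,0,0]]

```text
clock: 9.22
tool_pos: [0.5119, -0.2364, 0.2613]
eef_rot: [0.0, 0.987, 0.162, -0.002]
wrist_force: [1.1, -0.0, -0.8]
gripper_width: 0.0009
grip_force: 0.0
```

```bash
python3 k.py; python3 - <<'E'
from h import *
A=np.array([.5628,.0610])
i2=r.get_image("scene");t=np.linspace(0,2*np.pi,120)
def sil(K,d):  # silhouette of dish: rim z .120-d, lower part fit parameter
    return np.array([proj(i2,[K[0]+.032*np.cos(x),K[1]+.032*np.sin(x),z-d]) for x in t for z in(.120,.106)])
for f,ang in((cv2.imread("pics/scene0.png"),155.25),(i2["frame"],110.25)):
    h=cv2.cvtColor(f,cv2.COLOR_BGR2HSV);m=cv2.inRange(h,(22,120,50),(36,255,255));q,L,st,c=cv2.connectedComponentsWithStats(m);i=1+st[1:,4].argmax()
    K=A+.09*np.array([np.cos(np.radians(ang)),np.sin(np.radians(ang))])
    y,x=np.where(L==i);print("seen box",x.min(),x.max(),y.min(),y.max(),st[i,4],c[i])
    for d in(0,.008): S=sil(K,d);print(d,S.min(0).round(1),S.max(0).round(1))
cv2.imwrite("pics/s3.png",cv2.resize(i2["frame"][100:320,190:430],(800,600)*1 if False else (640,587)))
E
```

```text
jar_orange_mid [(array([435., 195.]), np.float64(-59.4)), (array([277., 161.]), np.float64(19.4))]
jar_blue_mid [(array([323., 260.]), np.float64(-44.0)), (array([503., 255.]), np.float64(-86.9))]
jar_white_mid [(array([351., 286.]), np.float64(-118.1))]
orange 153 [332.5 230.2] ang -24.43 R 0.0941
blue 156 [354.5 253.1] ang -69.74 R 0.0941
tcp ang -99.71 R 0.3017 z 0.2612801217611555 F [ 1.1 -0.  -0.8] tool F [1.  0.4 0.8] 9.225
seen box 272 300 171 194 581 [286.24268503 182.65576592]
0 [271.2 170.3] [300.9 193.6]
0.008 [271.4 173.2] [301.  196.5]
seen box 303 332 169 192 573 [317.57591623 180.17277487]
0 [302.9 168. ] [332.4 191.1]
0.008 [302.9 170.9] [332.3 194. ]
```

View pics/s3.png

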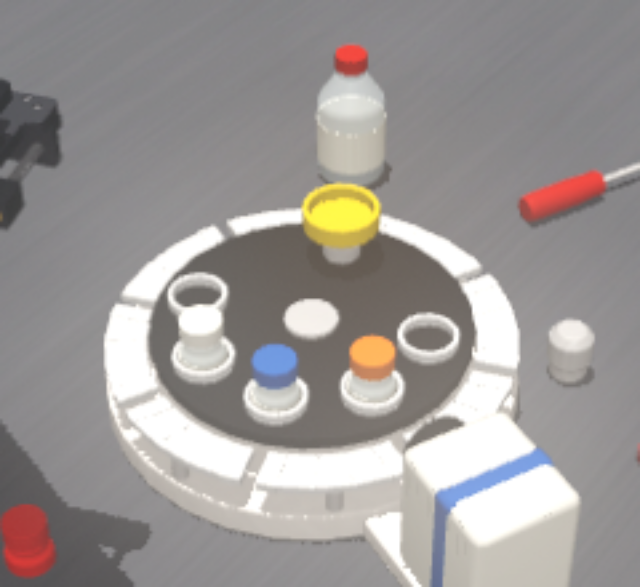

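The knob's centroid is at row 180.2. Fully up predicts 180.3, and rubbing under the ring would give about 183.2, so the plunger has sprung fully up. The hand is clear and the orange jar is at the lens.

```bash
python3 -c "
from bench import r
print(r.finish_job())"
```

```text
the job is handed in; nothing more can be done
None
```

The orange jar is in front of the lens: the table turned one hole clockwise, the plunger sprung fully up in that hole, the hand is clear, and the job was handed in at about 9.5 s.

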